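# Put the turntable tray back on its spindle

## Robot

A 7-joint arm with a two-finger parallel gripper is mounted at the origin on the work surface. World frame = base frame: x ahead of the robot, y to its left, z up, the work surface at z = 0. Lengths are in m, angles in rad, forces in N, time in s.
With the tool pointing down it reaches from about 0.425 to 0.875 m from the base axis. Payload 4.7 kg.
Tool frame: the origin (TCP) lies midway between the tips of the shut fingers; the grasp point (between the pads) lies 19 mm behind it (ctrl.grip_point_offset is the distance from the TCP to the grasp point, in m); z points along the fingers, y is the line along which they close (so a half turn about z gives the same grasp; the last joint's range is limited). The gripper opens to 87 mm and grips with 3 to 60 N. Pads are 19 mm wide; open, the fingers measure 117 mm over their backs; the gripper's body (75 mm by 190 mm) begins 51 mm behind the grasp point.
Start: joints at [0.014, 0.321, -0.07, 1.45, 0.023, 1.371, -0.057], TCP at [0.65, -0, 0.184] pointing down, gripper open.
Joint ranges: [-2.86, 2.86], [-0.3, 2.09], [-1.38, 1.24], [0.06, 2.45], [-1.56, 4.7], [0.09, 2.05], [-2.69, 2.69]. Speed limits (rad/s): [2.57, 2.57, 3.14, 3.14, 3.14, 3.14, 3.14].

## Interface

Orientations are given as a rotation vector (axis times angle).
In Python, from bench import ctrl gives the robot as it stands.
- The arm moves only by the tool move_arm, never from a script. Its argument "increments" is text: rows parted by semicolons, each of 7 numbers parted by spaces: the shift along the world's x, y, z in mm, then the turn, a rotation vector about the world's x, y, z in degrees, then the closure in counts, from 0 (fully open) to 255 (shut). A call has exactly 8 rows; each row shifts and turns the commanded pose from where the row before left it; what a row does not reach is not made up. A row lasts 1/12 s, in which the tool goes at most 41.7 mm and 7.16 degrees, less where a joint would pass 70% of its speed; a pose out of reach is approached as far as the arm can. A call with a gripper value outside its range is refused whole. The fingers move at their own pace and stop on an object; "grip_force" is the grip in N (left out, the last holds). Time passes only in rows, so rows that do not move let the fingers close, or fill a call up. It gives the time, the measured TCP pose, the force, the opening and the grip force at its end, in the units of the state.
- ctrl.get_state(): the state, without advancing time (a new reading comes with each control period).
- ctrl.get_image(name): name is "scene" or "side" or "wrist"; returns a dict with "frame" (400x640x3 uint8, red, green, blue), "depth" (400x640 float32, m along the optical axis (not along the pixel's ray), 0 where there is no reading), "fx", "fy", "cx", "cy" (pixels), "k1" (the pictures are not rectified: a ray, as slopes to the right and down, at radius r is drawn at 1 + k1 r^2 times it, then the intrinsics apply), "position" and "orientation" of the camera in the world. Camera axes: x right, y down, z forward; pixel columns grow to the right and rows downward; lengths in m; the calibration is good to about 2 mm. A picture is of the moment at which its call begins.
- ctrl.close_job(): hands the job in; it is judged then, once.
Trained networks look in a picture, given as the dict that the camera call returned (one of the last four; its "shot" number tells which), for a name from the list of things; names that differ only in an ending like _2 or _b are one class to them, and where a whole thing is asked for, a point or a joint stands for the part that bears it (a point fixed in the world has none). Each returns a list of dicts, best first, with "score" (0 to 1); they miss things now and then, are a little off and sometimes report something else, mostly with a low value. They report only what shows in the picture. A call takes as long as a camera call. They do not tell look-alikes from the thing itself.
- ctrl.find_in(target, picture): "centre" ([x, y, z] in m, in world coordinates, good to about 4 mm: the middle of the surface that is visible of it).
- ctrl.silhouettes(target, picture): "region" (400x640 bool, what is visible of it).
The state is a dict: "time": time; "joint_positions": joint angles; "qd": joint speeds; "joint_torque": joint torques, N m; "position": TCP position; "tool_rot": TCP orientation; "ft_force": force on the tool from outside, world axes, zero at the start; "torque": the same for the moment, N m; "grip_width": opening from 0.0 (shut) to 1.0 (fully open); "grip_force": force on a finger pad.
Only numpy, scipy, OpenCV 4.12 (cv2) and the standard library are available. Lean on these libraries where they do the work, as an engineer would, in place of code of your own. Each camera call takes 0.05 s, during which the arm holds its last target. There are 200 camera calls.

## Task

Put the loose turntable tray back on its base: carry it over and nudge it until the hole under its middle drops over the steel spindle, so that it lies flat and flush on the base, then let go of it. Somebody clamped the spindle somewhere along the base's slot, so feel for it gently - the plastic cracks if the tray is forced down, dropped or rammed - and leave everything else where it is.

Things in the scene. Friction and masses are not known exactly. Their poses are not given: they have to be found in the camera images.
- tray_grip (a point): The white turntable tray: a flat round dish 160 mm across, floor 5 mm thick, rim 20 mm high, about 0.2 kg, with a round upright post in the middle to hold it by, 28 mm in diameter, its top 68 mm above the tray's underside. This point is on the post's axis, 45 mm above the tray's underside; z is up along the post. Round: its yaw does not matter. It starts flat on the worktop.
- tray_hole (a point): The middle of the tray's underside, on the post's axis: the mouth of a round hole, 17 mm in diameter, which runs 17 mm up into the post (it cannot be seen from above).
- tray: The same tray; its origin is the middle of its underside. It is brittle: contact between it and the base (spindle included) must stay under 40 N.
- base: The turntable's base: a flat grey disc 140 mm across, 10 mm high, screwed down to the worktop; origin at the centre of its underside. A dark slot runs along its x axis through the centre. Seated, the tray's underside lies on the disc and the spindle blocks it from sliding; before that the tray rides on the spindle's tip and leans, and its own weight makes it drop when the hole comes over it.
- base_mid (a point): The centre of the disc's upper face, x along the slot. The steel spindle, 12 mm in diameter with a slightly chamfered flat tip 8 mm above the disc (18 mm above the worktop), is clamped fast in the slot: always on this x axis, anywhere from 24 mm on one side of this point to 24 mm on the other. No pose tells where.
- aerosol_center (a point): Bystander: bare metal spray can, 58 mm across, 170 mm tall; the point is half-way up.
- spray_mid (a point): Bystander: trigger spray bottle, 72 mm across, 185 mm tall; the point is on its axis 90 mm up.
- jar_mid (a point): Bystander: glass jar, 68 mm across, 85 mm tall; the point is half-way up.
- soap_mid (a point): Bystander: white soap bottle, 56 mm across, 150 mm tall; the point is on its axis 70 mm up.
- nut_mid (a point): Bystander: white plastic pipe ring nut lying flat, 44 mm across, 12 mm tall, often between tray and base; the point is at its centre.
- elbow_mid (a point): Bystander: white pipe elbow lying flat, 38 mm thick, arms 70 and 90 mm; the point is in its bend.
- driver_grip (a point): Bystander: screwdriver lying flat, 180 mm long; the point is on its handle.
- brush_grip (a point): Bystander: cleaning brush lying flat, 200 mm long; the point is on its handle.
Things that resemble listed ones, but are neither listed nor needed, are in the scene too. Leave any green or yellow look-alike of the tray alone. Of the things shaped like the base, the grey one is meant.

How it is judged:
By the outcome, as a careful person would: the job done as asked, in the order asked, and still so for the second after the job is handed in, with the robot touching nothing.
It also fails if it takes over 58 s, if anything falls off the work surface, if the arm or the gripper's body presses on something with over 40 N, if the wrist force passes 120 N, or if a joint passes its speed limit or range.

## Working session

There is one attempt and no reset: what is moved stays moved. The work goes in short steps, Python scripts to look and compute and a tool call to move; the robot and the scene stay as the last step left them, time stands still between calls to the robot, and variables do not carry over. Pictures are saved under pics/ and viewed, at most 10 in all, crops included, and the job is handed in when it is done.

Besides the shell and the picture viewer there is one more tool, called after "Request:" by a JSON object that holds its "fn" and its "kwargs". move_arm: Moves the arm, as the interface text tells. Its arguments: {"type":"object","properties":{"increments":{"type":"string"},"grip_force":{"type":"number"}},"required":["increments"]}

```bash
mkdir -p pics
cat > h.py <<'E'
import numpy as np, cv2
from scipy.spatial.transform import Rotation as R
from bench import ctrl
def Rm(o):
    o=np.array(o,float)
    return o if o.shape==(3,3) else R.from_rotvec(o).as_matrix() if o.size==3 else R.from_quat(o).as_matrix()
def cloud(p):
    K=np.array([[p['fx'],0,p['cx']],[0,p['fy'],p['cy']],[0,0,1]]);h,w=p['depth'].shape
    u,v=np.meshgrid(np.arange(w),np.arange(h))
    s=cv2.undistortPoints(np.stack([u,v],-1).reshape(-1,1,2).astype(float),K,np.array([p['k1'],0,0,0.])).reshape(h,w,2)
    d=p['depth'][...,None]
    return np.concatenate([s*d,d],-1)@Rm(p['orientation']).T+np.array(p['position'])
def pix(p,X):
    Rc=Rm(p['orientation']);c=(np.array(X)-p['position'])@Rc
    s=c[:2]/c[2];s=s*(1+p['k1']*(s@s));return s*[p['fx'],p['fy']]+[p['cx'],p['cy']]
def save(n,f): cv2.imwrite('pics/'+n,f[...,::-1])
E
python3 - <<'E'
from h import *
np.set_printoptions(precision=3,suppress=True)
ps={n:ctrl.get_image(n) for n in("scene","side")}
for n,p in ps.items():
    save(n+'0.png',p['frame']);print(n,p['position'],p['orientation'])
    for t in("tray","base","nut_mid","aerosol_center","spray_mid","jar_mid","soap_mid","elbow_mid","driver_grip","brush_grip"):
        for r in ctrl.find_in(t,p)[:4]: print(t,round(r['score'],2),np.array(r['centre']),pix(p,r['centre']).round())
print(ctrl.get_state())
E
```

```text
scene [1.287 0.718 0.791] [-0.961 -2.286  1.213]
tray 0.84 [ 0.496 -0.19   0.009] [286. 197.]
tray 0.74 [ 0.277 -0.201  0.006] [330. 173.]
tray 0.73 [ 0.293 -0.411  0.005] [286. 155.]
base 0.74 [0.559 0.191 0.009] [364. 262.]
base 0.59 [0.321 0.255 0.01 ] [434. 233.]
aerosol_center 0.76 [0.56  0.421 0.108] [447. 277.]
aerosol_center 0.26 [ 0.491 -0.193  0.007] [287. 197.]
spray_mid 0.71 [ 0.518 -0.431  0.089] [233. 153.]
jar_mid 0.91 [0.78  0.13  0.061] [287. 277.]
soap_mid 0.91 [ 0.774 -0.107  0.079] [229. 227.]
elbow_mid 0.88 [0.791 0.3   0.036] [336. 326.]
driver_grip 0.68 [0.387 0.013 0.019] [356. 206.]
brush_grip 0.64 [ 0.776 -0.26   0.021] [199. 221.]
brush_grip 0.15 [ 0.521 -0.43   0.089] [233. 154.]
side [-0.318 -0.947  0.932] [-2.034  0.817 -0.414]
tray 0.92 [ 0.474 -0.217  0.002] [349. 259.]
tray 0.75 [ 0.276 -0.438  0.004] [358. 338.]
tray 0.62 [ 0.263 -0.215  0.009] [295. 293.]
base 0.84 [0.314 0.257 0.009] [216. 214.]
base 0.57 [0.545 0.181 0.009] [282. 196.]
nut_mid 0.45 [ 0.534 -0.002  0.006] [314. 220.]
aerosol_center 0.7 [0.518 0.387 0.1  ] [240. 157.]
aerosol_center 0.63 [ 0.479 -0.212  0.008] [349. 256.]
spray_mid 0.74 [ 0.48  -0.46   0.094] [419. 275.]
jar_mid 0.74 [0.754 0.098 0.053] [339. 173.]
elbow_mid 0.55 [0.755 0.276 0.028] [307. 162.]
driver_grip 0.68 [ 0.367 -0.005  0.02 ] [276. 239.]
brush_grip 0.61 [ 0.757 -0.283  0.014] [424. 226.]
{'time': 1.1, 'joint_positions': array([ 0.014,  0.321, -0.07 ,  1.45 ,  0.023,  1.371, -0.057]), 'qd': array([-0.   ,  0.   , -0.001,  0.   , -0.001,  0.   ,  0.   ]), 'joint_torque': array([  0.001, -49.112,  -0.403, -31.278,  -0.064,   0.034,   0.   ]), 'position': array([0.65 , 0.   , 0.184]), 'tool_rot': array([2.221, 2.221, 0.   ]), 'ft_force': array([-0.02 , -0.288, -0.363]), 'torque': array([-0.017, -0.029,  0.046]), 'grip_force': 0.0, 'grip_width': 1.0002664012313867}
```

View pics/scene0.png

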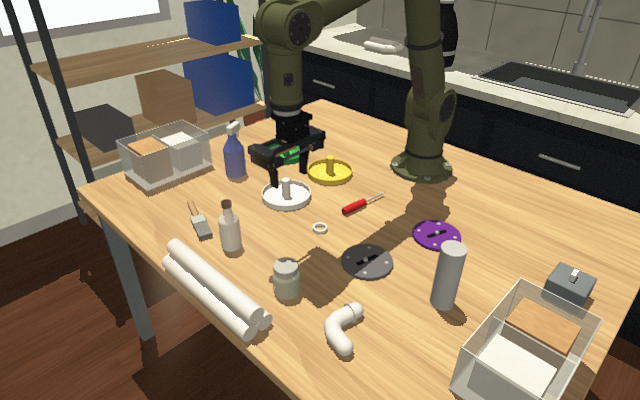

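View pics/side0.png

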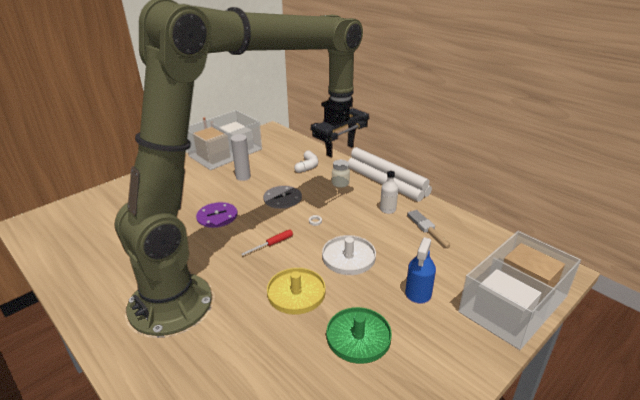

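The white tray is at scene (286,197) and side (349,259). Its look-alikes are yellow at (330,172) and green at side (359,335). The grey base is at scene (366,261) and side (282,196), with a purple look-alike at (436,234). The white tray and grey base fit the description. I'll confirm both in an enlarged crop and measure them.

Run:
```python
from h import *
np.set_printoptions(precision=4,suppress=True)
from scipy.optimize import least_squares
crops=[]
for n,bx,tx in(("scene",(366,261),(286,195)),("side",(282,197),(349,255))):
    p=ctrl.get_image(n);C=cloud(p)
    for c in(tx,bx):
        u,v=c;crops.append(cv2.resize(p['frame'][v-30:v+30,u-40:u+40],(400,300),interpolation=cv2.INTER_CUBIC))
    P=C.reshape(-1,3)
    near=P[(np.hypot(P[:,0]-.487,P[:,1]+.203)<.1)]
    post=near[(near[:,2]>.03)&(np.hypot(near[:,0]-.487,near[:,1]+.203)<.05)&(near[:,2]<.08)]
    top=post[post[:,2]>.062];print(n,'post',len(post),post.mean(0),'top',len(top),top.mean(0) if len(top) else 0)
    if len(post): f=least_squares(lambda q:np.hypot(post[:,0]-q[0],post[:,1]-q[1])-.014,post.mean(0)[:2]) ;print('postfit side',f.x)
    for s in ctrl.silhouettes("base",p)[:2]:
        m=s['region'];cn,_=cv2.findContours(m.astype(np.uint8),0,1);k=max(cn,key=len)[:,0]
        Q=C[m];z=np.median(Q[:,2])
        # contour intersect with plane z=.010
        Rc=Rm(p['orientation']);K=np.array([[p['fx'],0,p['cx']],[0,p['fy'],p['cy']],[0,0,1]])
        s2=cv2.undistortPoints(k[:,None].astype(float),K,np.array([p['k1'],0,0,0.]))[:,0]
        d=np.c_[s2,np.ones(len(s2))]@Rc.T;o=np.array(p['position']);X=o+d*((.01-o[2])/d[:,2])[:,None]
        f=least_squares(lambda q:np.hypot(X[:,0]-q[0],X[:,1]-q[1])-q[2],[*X.mean(0)[:2],.07],loss='soft_l1',f_scale=.002)
        print('base',s['score'],z,f.x,p['frame'][m].mean(0), 'zmax',np.sort(Q[:,2])[-10:])
save('crop1.png',np.vstack([np.hstack(crops[:2]),np.hstack(crops[2:])]))
```

```text
scene post 122 [ 0.4886 -0.1968  0.0534] top 42 [ 0.4866 -0.1996  0.0685]
postfit side [ 0.4827 -0.2034]
base 0.83 0.011549616856348088 [0.5504 0.1927 0.0712] [94.9425 91.0379 85.8712] zmax [0.0202 0.0203 0.0204 0.021  0.021  0.0213 0.0218 0.7908 0.7908 0.7908]
base 0.83 0.011919240725906166 [0.3191 0.2599 0.0675] [126.5903  68.8499 145.0203] zmax [0.0182 0.0182 0.0187 0.0196 0.0204 0.0205 0.7908 0.7908 0.7908 0.7908]
side post 124 [ 0.479  -0.2121  0.0541] top 47 [ 0.4826 -0.2083  0.0661]
postfit side [ 0.4849 -0.2058]
base 0.97 0.00801779280190984 [0.5434 0.1789 0.0683] [86.2876 81.2161 80.2742] zmax [0.0142 0.0142 0.0142 0.0144 0.0146 0.0155 0.0162 0.0165 0.0193 0.9324]
base 0.73 0.008398355992211504 [0.3148 0.252  0.0687] [116.6217  65.4688 132.6497] zmax [0.0137 0.0139 0.0141 0.0143 0.0146 0.0148 0.0153 0.0159 0.0197 0.9324]
```

View pics/crop1.png

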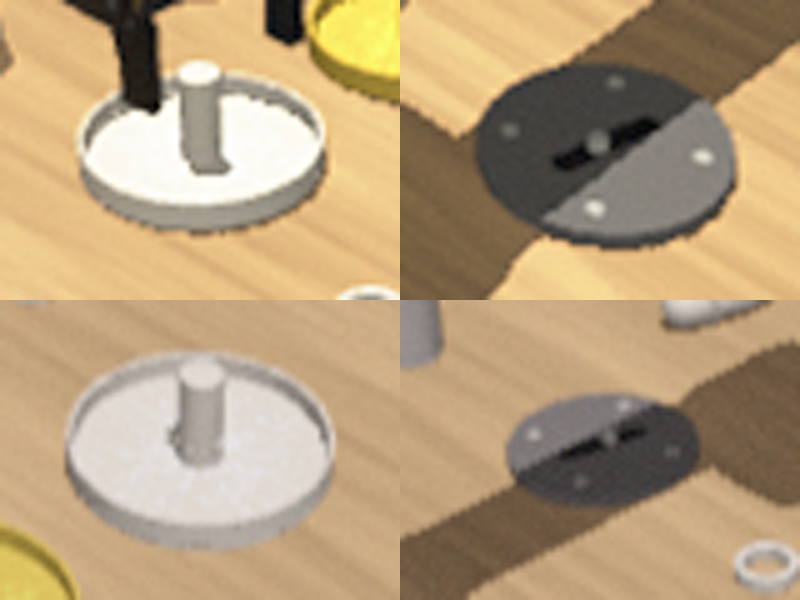

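The crops confirm the white tray, with its post at crop (200,75), and the grey base, whose spindle shows in the slot at crop (598,142). Next I'll look at the base with the wrist camera.

Request:
{"fn": "move_arm", "kwargs": {"increments": "-15 20 10 0 0 0 0;-15 20 10 0 0 0 0;-15 20 10 0 0 0 0;-15 20 10 0 0 0 0;-15 20 10 0 0 0 0;-15 20 10 0 0 0 0;-15 20 10 0 0 0 0;0 0 0 0 0 0 0"}}

```text
time: 1.97
position: [0.543, 0.1466, 0.2568]
tool_rot: [-2.212, -2.23, -0.008]
ft_force: [0.2, 1.2, 1.1]
grip_width: 0.998
grip_force: 0.0
```

Run:
```python
from h import *
np.set_printoptions(precision=4,suppress=True)
p=ctrl.get_image("wrist");save('w1.png',p['frame']);print(p['position'],p['orientation'],pix(p,[.547,.186,.01]),ctrl.get_state()['position'])
```

```text
[0.5398 0.2264 0.4573] [2.8464 0.0133 0.0061] [329.1399 136.1891] [0.5443 0.1435 0.2557]
```

View pics/w1.png

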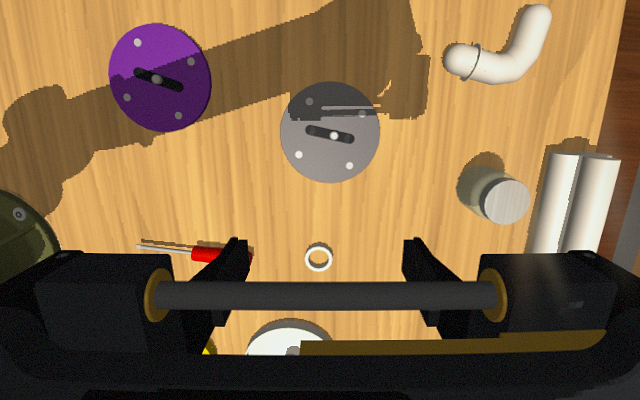

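The wrist view shows the grey base at (330,132), with the slot running roughly left to right and the bright spindle tip at (334,135). The ring nut is at (318,257). Now I'll measure these precisely.

```bash
cat >> h.py <<'E'
def onplane(p,uv,z):
    K=np.array([[p['fx'],0,p['cx']],[0,p['fy'],p['cy']],[0,0,1]])
    s2=cv2.undistortPoints(np.array(uv,float).reshape(-1,1,2),K,np.array([p['k1'],0,0,0.]))[:,0]
    d=np.c_[s2,np.ones(len(s2))]@Rm(p['orientation']).T;o=np.array(p['position']);return (o+d*((z-o[2])/d[:,2])[:,None])[:,:2]
E
python3 - <<'E'
from h import *
from scipy.optimize import least_squares
np.set_printoptions(precision=4,suppress=True)
p=ctrl.get_image("wrist");f=p['frame']
sil=[s for s in ctrl.silhouettes("base",p) if f[s['region']].std(1).mean()<15]
m=sil[0]['region'];k=max(cv2.findContours(m.astype(np.uint8),0,1)[0],key=len)[:,0]
X=onplane(p,k,.01);q=least_squares(lambda q:np.hypot(X[:,0]-q[0],X[:,1]-q[1])-q[2],[*X.mean(0),.07],loss='soft_l1',f_scale=.001).x
print('base',q,sil[0]['score'])
g=f.max(2).astype(int)
v,u=np.mgrid[0:400,0:640];c=pix(p,[q[0],q[1],.01])
dark=(g<60)&(np.hypot(u-c[0],v-c[1])<32)&(abs(v-c[1])<14);Y=onplane(p,np.c_[u[dark],v[dark]],.01)
w,V=np.linalg.eigh(np.cov(Y.T));print('slot',len(Y),Y.mean(0),V[:,1],np.degrees(np.arctan2(V[1,1],V[0,1])))
br=(g>150)&(np.hypot(u-c[0],v-c[1])<24)&(abs(v-c[1])<11)
n,l,st,ce=cv2.connectedComponentsWithStats(br.astype(np.uint8));print(c,st[1:],ce[1:])
for i in range(1,n): print(onplane(p,ce[i],.018))
C=cloud(p);Q=C[(np.hypot(u-c[0],v-c[1])<24)];Q=Q[Q[:,2]>.0155];print('depth tip',len(Q),Q.mean(0),np.median(C[m][:,2]))
for t,z in(("nut_mid",0),("tray",0)):
    for r in ctrl.find_in(t,p)[:2]: print(t,r['score'],np.array(r['centre']))
print(ctrl.get_state()['position'])
x0,y0=int(c[0])-40,int(c[1])-30
save('w2.png',cv2.resize(f[y0:y0+60,x0:x0+80],(800,600),interpolation=cv2.INTER_NEAREST));print(x0,y0)
E
```

```text
base [0.5474 0.1896 0.0694] 0.66
slot 223 [0.5476 0.1897] [-0.979   0.2041] 168.2243862440921
[328.4719 130.983 ] [[315 122   2   1   2]
 [318 122   2   1   2]
 [322 123   2   1   2]
 [330 125   1   1   1]
 [329 129   8   8  49]
 [305 132   1   1   1]
 [307 133   3   2   3]
 [311 134   2   2   3]
 [306 135  23   7  53]
 [312 137   1   1   1]
 [333 139   2   2   3]
 [322 140   5   2   7]
 [328 141   2   1   2]
 [337 140   1   1   1]
 [342 141   1   1   1]] [[315.5    122.    ]
 [318.5    122.    ]
 [322.5    123.    ]
 [330.     125.    ]
 [332.551  132.7755]
 [305.     132.    ]
 [308.     133.6667]
 [311.3333 134.3333]
 [315.1887 138.1509]
 [312.     137.    ]
 [333.6667 139.3333]
 [324.1429 140.5714]
 [328.5    141.    ]
 [337.     140.    ]
 [342.     141.    ]]
[[0.5297 0.202 ]]
[[0.5337 0.202 ]]
[[0.5391 0.2007]]
[[0.5492 0.1981]]
[[0.5528 0.1879]]
[[0.5155 0.1886]]
[[0.5195 0.1864]]
[[0.524  0.1856]]
[[0.5293 0.1805]]
[[0.5249 0.182 ]]
[[0.5544 0.1791]]
[[0.5415 0.1773]]
[[0.5474 0.1768]]
[[0.559  0.1782]]
[[0.5658 0.1769]]
depth tip 60 [0.552  0.1917 0.0683] 0.009316486095442583
nut_mid 0.59 [0.5327 0.0021 0.0097]
tray 0.64 [0.3496 0.0136 0.0141]
tray 0.58 [ 0.4749 -0.1533  0.0042]
[0.5454 0.1384 0.2531]
288 100
```

View pics/w2.png

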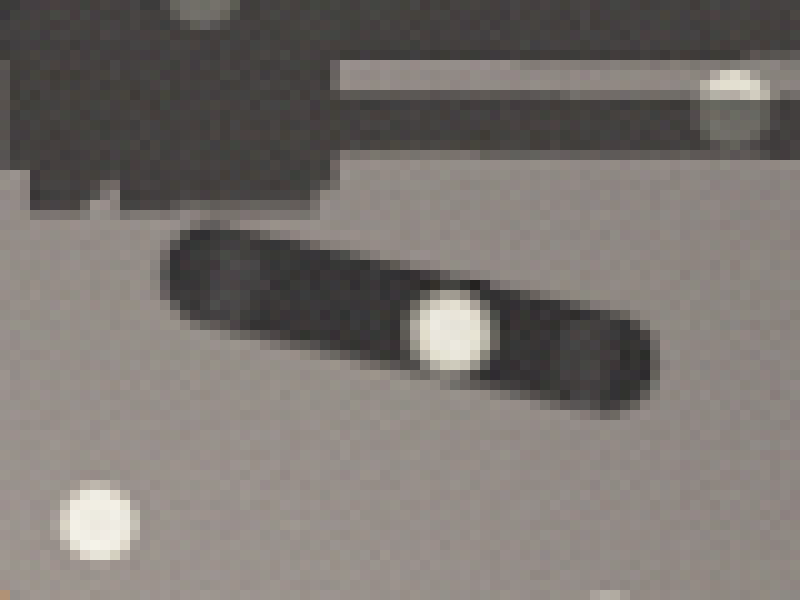

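The spindle tip is clear at crop (450,335), about (0.553, 0.188). Next is the tray, viewed with the wrist camera.

Request:
{"fn": "move_arm", "kwargs": {"increments": "-2 -10 0 0 0 0 0;-4 -25 0 0 0 0 0;-5 -35 0 0 0 0 0;-5 -35 0 0 0 0 0;-5 -35 0 0 0 0 0;-5 -35 0 0 0 0 0;-5 -35 0 0 0 0 0;-5 -35 0 0 0 0 0"}}

```text
time: 2.88
position: [0.5078, -0.1085, 0.2534]
tool_rot: [-2.224, -2.219, 0.001]
ft_force: [1.1, -0.4, -0.7]
grip_width: 1.002
grip_force: 0.0
```

Request:
{"fn": "move_arm", "kwargs": {"increments": "-5 -35 0 0 0 0 0;-5 -35 0 0 0 0 0;-5 -30 0 0 0 0 0;-5 -25 0 0 0 0 0;-5 -15 0 0 0 0 0;-5 -5 0 0 0 0 0;0 0 0 0 0 0 0;0 0 0 0 0 0 0"}}

```text
time: 3.55
position: [0.4787, -0.2497, 0.2536]
tool_rot: [-2.222, -2.22, -0.001]
ft_force: [0.1, 1.8, -0.0]
grip_width: 0.998
grip_force: 0.0
```

Run:
```python
from h import *
from scipy.optimize import least_squares
np.set_printoptions(precision=4,suppress=True)
p=ctrl.get_image("wrist");f=p['frame'];save('w3.png',f)
print(ctrl.get_state()['position'],p['position'])
C=cloud(p);P=C.reshape(-1,3)
d=np.hypot(P[:,0]-.484,P[:,1]+.204);T=P[(d<.04)&(P[:,2]>.06)&(P[:,2]<.075)];print('top',len(T),T.mean(0),T.min(0),T.max(0))
for s in ctrl.silhouettes("tray",p):
    m=s['region'];k=max(cv2.findContours(m.astype(np.uint8),0,1)[0],key=len)[:,0]
    k=k[(k[:,0]>2)&(k[:,0]<637)&(k[:,1]>2)];X=onplane(p,k,.02)
    q=least_squares(lambda q:np.hypot(X[:,0]-q[0],X[:,1]-q[1])-.08,X.mean(0),loss='soft_l1',f_scale=.001)
    print('tray',s['score'],q.x,q.cost,f[m].mean(0))
```

```text
[ 0.4793 -0.2488  0.2537] [ 0.4769 -0.1692  0.4538]
top 420 [ 0.4828 -0.204   0.067 ] [ 0.4694 -0.2173  0.0601] [ 0.496  -0.1903  0.0694]
tray 0.76 [ 0.4824 -0.2044] 0.00013209172792457227 [181.834  181.7879 174.6071]
tray 0.71 [ 0.2721 -0.2074] 0.0002202391692911441 [198.6203 179.516    0.1848]
tray 0.66 [ 0.3158 -0.425 ] 0.002869476304367955 [ 20.4871 140.9718  49.7556]
```

View pics/w3.png

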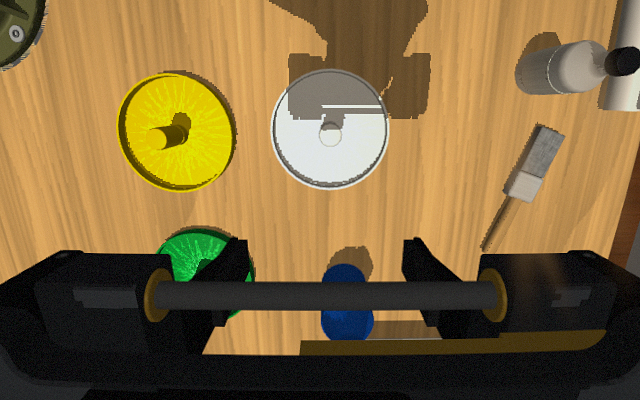

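The white tray is at (330,130) with its post top at (330,134), which puts the post axis at about (0.4828, -0.204). I'll go down over the post and grip it.

Request:
{"fn": "move_arm", "kwargs": {"increments": "1 12 0 0 0 0 0;2 24 -5 0 0 0 0;1 10 -15 0 0 0 0;0 0 -25 0 0 0 0;0 0 -30 0 0 0 0;0 0 -25 0 0 0 0;0 0 -20 0 0 0 0;0 0 -10 0 0 0 0"}}

```text
time: 4.32
position: [0.4818, -0.2011, 0.121]
tool_rot: [-2.215, -2.222, 0.002]
ft_force: [-0.4, 0.7, -0.2]
grip_width: 1.002
grip_force: 0.0
```

Request:
{"fn": "move_arm", "kwargs": {"increments": "0 0 -15 0 0 0 0;0 0 -20 0 0 0 0;0 0 -20 0 0 0 0;0 0 -18 0 0 0 0;0 0 -12 0 0 0 0;0 0 -6 0 0 0 0;0 0 -3 0 0 0 0;0 0 0 0 0 0 0"}}

```text
time: 4.98
position: [0.4834, -0.2037, 0.03]
tool_rot: [2.221, 2.222, 0.0]
ft_force: [-0.8, -0.5, 0.3]
grip_width: 1.001
grip_force: 0.0
```

Request:
{"fn": "move_arm", "kwargs": {"increments": "0 0 0 0 0 0 60;0 0 0 0 0 0 100;0 0 0 0 0 0 130;0 0 0 0 0 0 150;0 0 0 0 0 0 160;0 0 0 0 0 0 170;0 0 0 0 0 0 180;0 0 0 0 0 0 190", "grip_force": 20}}

```text
time: 5.65
position: [0.483, -0.204, 0.0298]
tool_rot: [2.221, 2.221, 0.0]
ft_force: [-0.6, -0.8, -0.2]
grip_width: 0.475
grip_force: 0.0
```

Request:
{"fn": "move_arm", "kwargs": {"increments": "0 0 0 0 0 0 195;0 0 0 0 0 0 200;0 0 0 0 0 0 205;0 0 0 0 0 0 210;0 0 0 0 0 0 220;0 0 0 0 0 0 230;0 0 0 0 0 0 230;0 0 0 0 0 0 230"}}

```text
time: 6.32
position: [0.483, -0.204, 0.0298]
tool_rot: [2.221, 2.221, -0.0]
ft_force: [-0.3, -0.5, 0.5]
grip_width: 0.105
grip_force: 0.0
```

Request:
{"fn": "move_arm", "kwargs": {"increments": "0 0 0 0 0 0 230;0 0 0 0 0 0 230;0 0 3 0 0 0 230;0 0 8 0 0 0 230;0 0 14 0 0 0 230;0 0 18 0 0 0 230;0 0 18 0 0 0 230;0 0 9 0 0 0 230"}}

```text
time: 6.98
position: [0.4845, -0.2046, 0.1028]
tool_rot: [2.219, 2.219, 0.003]
ft_force: [0.3, -0.1, 0.1]
grip_width: 0.096
grip_force: 0.0
```

The fingers closed to 9 mm, so they missed the post. I'll look.

Run:
```python
from h import *
p=ctrl.get_image("side");q=ctrl.get_image("scene")
a=cv2.resize(p['frame'][190:310,280:440],(400,300),interpolation=cv2.INTER_CUBIC);b=cv2.resize(q['frame'][120:240,210:370],(400,300),interpolation=cv2.INTER_CUBIC)
save('c2.png',np.hstack([a,b]));np.set_printoptions(precision=4,suppress=True)
for r in(p,q):
    P=cloud(r).reshape(-1,3);d=np.hypot(P[:,0]-.484,P[:,1]+.204);T=P[(d<.1)&(P[:,2]>.063)&(P[:,2]<.071)];print(len(T),np.median(T,0))
    for s in ctrl.find_in("tray",r): print(s['score'],np.array(s['centre']))
```

```text
48 [ 0.4806 -0.2098  0.0659]
0.79 [ 0.2778 -0.4362  0.0074]
0.65 [ 0.4788 -0.2164  0.0027]
0.58 [ 0.266  -0.2164  0.0063]
0.36 [0.7534 0.2766 0.0298]
39 [ 0.4861 -0.2005  0.0689]
0.94 [ 0.2767 -0.1959  0.0045]
0.86 [ 0.287  -0.4133  0.007 ]
0.84 [ 0.4945 -0.1918  0.0051]
0.58 [ 0.7759 -0.1084  0.0806]
```

View pics/c2.png

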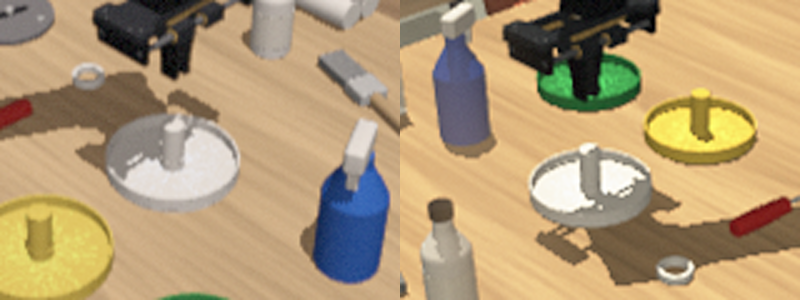

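Run:
```python
from h import *
np.set_printoptions(precision=4,suppress=True)
s=ctrl.get_state();print(s['position'],s['tool_rot'],s['joint_positions'],s['grip_width'])
for n in("side","scene"):
    r=ctrl.get_image(n);C=cloud(r);f=r['frame'].max(2)
    P=C.reshape(-1,3);k=(np.hypot(P[:,0]-s['position'][0],P[:,1]-s['position'][1])<.12)&(P[:,2]>.075)&(P[:,2]<.25)&(f.ravel()<90)
    T=P[k];print(n,len(T),T.min(0),np.percentile(T[:,2],[0,2,5,10,30]))
    lo=T[T[:,2]<T[:,2].min()+.03];print(lo.mean(0),lo.min(0),lo.max(0))
```

```text
[ 0.4828 -0.2039  0.0995] [-2.2213 -2.2214  0.    ] [ 0.2198  0.1131  0.1379  1.8751 -0.017   1.1546  0.3638] 0.10140573655632303
side 981 [ 0.3861 -0.2488  0.1378] [0.1378 0.1472 0.1566 0.1736 0.2214]
[ 0.4781 -0.2112  0.1541] [ 0.4648 -0.2191  0.1378] [ 0.4938 -0.198   0.1677]
scene 956 [ 0.388  -0.239   0.1367] [0.1367 0.1459 0.1552 0.1707 0.2179]
[ 0.4862 -0.1993  0.1527] [ 0.4687 -0.2157  0.1367] [ 0.4971 -0.1894  0.1667]
```

Request:
{"fn": "move_arm", "kwargs": {"increments": "0 0 0 0 0 0 180;0 0 0 0 0 0 130;0 0 0 0 0 0 80;0 0 0 0 0 0 50;0 0 0 0 0 0 50;0 0 0 0 0 0 50;0 0 0 0 0 0 50;0 0 0 0 0 0 50"}}

```text
time: 7.95
position: [0.483, -0.204, 0.0998]
tool_rot: [2.221, 2.221, 0.0]
ft_force: [0.6, -0.4, -0.7]
grip_width: 0.616
grip_force: 0.0
```

```bash
cat > tip.py <<'E'
from h import *
np.set_printoptions(precision=4,suppress=True)
s=ctrl.get_state();print(s['position'],s['grip_width'],ctrl.grip_point_offset)
for n in("side","scene"):
    r=ctrl.get_image(n);C=cloud(r);f=r['frame'].max(2)
    P=C.reshape(-1,3);k=(abs(P[:,0]-s['position'][0])<.065)&(abs(P[:,1]-s['position'][1])<.03)&(P[:,2]>.025)&(P[:,2]<.3)&(f.ravel()<60)
    T=P[k];print(n,len(T),np.sort(T[:,2])[:12:3])
    for sg in(-1,1):
        L=T[(sg*(T[:,0]-s['position'][0])>.0)]
        if len(L): lo=L[L[:,2]<L[:,2].min()+.02];print(sg,lo.mean(0),lo.min(0),lo.max(0))
E
python3 tip.py
```

```text
[ 0.483  -0.204   0.0998] 0.6156667558606395 0.0187
side 743 [0.1387 0.1434 0.1443 0.1462]
-1 [ 0.4477 -0.2097  0.1526] [ 0.4453 -0.2197  0.1419] [ 0.4505 -0.1965  0.1616]
1 [ 0.5114 -0.2102  0.1497] [ 0.5076 -0.2172  0.1387] [ 0.5161 -0.2014  0.1587]
scene 791 [0.1387 0.1413 0.1428 0.1436]
-1 [ 0.4516 -0.2021  0.1497] [ 0.4464 -0.2147  0.1387] [ 0.4556 -0.1903  0.1576]
1 [ 0.5188 -0.2016  0.1499] [ 0.5141 -0.2144  0.1395] [ 0.5229 -0.1897  0.1595]
```

The real fingertips are about 38 mm above the reported TCP. I'll go lower to make up for it and check on the way.

Request:
{"fn": "move_arm", "kwargs": {"increments": "0 0 -5 0 0 0 20;0 0 -12 0 0 0 0;0 0 -15 0 0 0 0;0 0 -15 0 0 0 0;0 0 -15 0 0 0 0;0 0 -10 0 0 0 0;0 0 -5 0 0 0 0;0 0 -3 0 0 0 0"}}

```text
time: 8.72
position: [0.4823, -0.2038, 0.0185]
tool_rot: [-2.22, -2.22, 0.001]
ft_force: [-0.8, 0.2, 0.2]
grip_width: 1.0
grip_force: 0.0
```

```bash
python3 tip.py
```

```text
[ 0.4823 -0.2038  0.0185] 0.9996350065614921 0.0187
side 908 [0.0581 0.0612 0.0618 0.0634]
-1 [ 0.4307 -0.2085  0.0705] [ 0.4269 -0.2198  0.0612] [ 0.4358 -0.197   0.081 ]
1 [ 0.5272 -0.2099  0.0686] [ 0.5245 -0.2179  0.0581] [ 0.5344 -0.1987  0.0775]
scene 887 [0.0595 0.0609 0.0622 0.0634]
-1 [ 0.4364 -0.2029  0.0695] [ 0.4309 -0.2145  0.0595] [ 0.441  -0.1909  0.0792]
1 [ 0.5334 -0.2016  0.0702] [ 0.5301 -0.214   0.0606] [ 0.5378 -0.1899  0.0786]
```

Request:
{"fn": "move_arm", "kwargs": {"increments": "0 0 -6 0 0 0 0;0 0 -8 0 0 0 0;0 0 -8 0 0 0 0;0 0 -5 0 0 0 0;0 0 -3 0 0 0 0;0 0 0 0 0 0 0;0 0 0 0 0 0 60;0 0 0 0 0 0 120"}}

```text
time: 9.48
position: [0.4833, -0.2041, -0.01]
tool_rot: [2.221, 2.221, 0.0]
ft_force: [-1.0, 0.5, -0.1]
grip_width: 0.923
grip_force: 0.0
```

```bash
python3 tip.py
```

```text
[ 0.4833 -0.2041 -0.01  ] 0.9231284110702251 0.0187
side 901 [0.0317 0.0329 0.0351 0.0356]
-1 [ 0.4344 -0.2089  0.0421] [ 0.4301 -0.2184  0.0323] [ 0.4375 -0.1964  0.0506]
1 [ 0.5244 -0.2093  0.0411] [ 0.5215 -0.2185  0.0317] [ 0.5302 -0.1987  0.0514]
scene 945 [0.0299 0.0332 0.0345 0.036 ]
-1 [ 0.4421 -0.2027  0.0407] [ 0.4344 -0.214   0.0302] [ 0.4466 -0.1922  0.0497]
1 [ 0.5291 -0.2042  0.0406] [ 0.5261 -0.2147  0.0299] [ 0.5318 -0.1923  0.0494]
```

Request:
{"fn": "move_arm", "kwargs": {"increments": "0 0 0 0 0 0 140;0 0 0 0 0 0 150;0 0 0 0 0 0 160;0 0 0 0 0 0 165;0 0 0 0 0 0 170;0 0 0 0 0 0 175;0 0 0 0 0 0 180;0 0 0 0 0 0 185", "grip_force": 15}}

```text
time: 10.25
position: [0.4832, -0.204, -0.0102]
tool_rot: [2.221, 2.221, 0.0]
ft_force: [0.9, 0.4, 0.1]
grip_width: 0.319
grip_force: 15.0
```

Request:
{"fn": "move_arm", "kwargs": {"increments": "0 0 0 0 0 0 190;0 0 0 0 0 0 200;0 0 0 0 0 0 210;0 0 0 0 0 0 220;0 0 0 0 0 0 220;0 0 0 0 0 0 220;0 0 0 0 0 0 220;0 0 0 0 0 0 220"}}

```text
time: 10.92
position: [0.4831, -0.204, -0.0102]
tool_rot: [2.221, 2.221, 0.0]
ft_force: [0.8, -0.6, -0.3]
grip_width: 0.319
grip_force: 15.0
```

Request:
{"fn": "move_arm", "kwargs": {"increments": "0 0 3 0 0 0 220;0 0 7 0 0 0 220;0 0 12 0 0 0 220;0 0 15 0 0 0 220;0 0 12 0 0 0 220;0 0 7 0 0 0 220;0 0 4 0 0 0 220;0 0 0 0 0 0 220", "grip_force": 20}}

```text
time: 11.58
position: [0.4838, -0.2043, 0.0511]
tool_rot: [2.22, 2.22, 0.002]
ft_force: [-0.1, -0.1, -2.2]
grip_width: 0.32
grip_force: 20.0
```

Run:
```python
from h import *
np.set_printoptions(precision=4,suppress=True)
s=ctrl.get_state();print(s['position'],s['grip_width'],s['ft_force'],s['torque'])
from scipy.optimize import least_squares
for n in("side","scene"):
    r=ctrl.get_image(n);C=cloud(r)
    best=min(ctrl.silhouettes("tray",r),key=lambda q:np.hypot(*(np.nanmedian(C[q['region']],0)[:2]-[.483,-.204])))
    P=C[best['region']];P=P[(np.hypot(P[:,0]-.483,P[:,1]+.204)<.07)&(P[:,2]<.075)&(P[:,2]>.05)]
    A=np.c_[P[:,:2]-[.483,-.204],np.ones(len(P))];w=np.ones(len(P))
    for _ in range(20): c=np.linalg.lstsq(A*w[:,None],P[:,2]*w,rcond=None)[0];w=1/np.sqrt(1e-6+(A@c-P[:,2])**2)**.5
    print(n,len(P),'floor plane slope deg',np.degrees(c[:2]),'z',c[2])
```

```text
[ 0.4838 -0.2043  0.0511] 0.3195053122892965 [-0.0674 -0.1385 -2.1681] [-0.0639 -0.0342 -0.0593]
side 779 floor plane slope deg [-0.2657 -0.2858] z 0.06482776065084946
scene 528 floor plane slope deg [-0.1417  0.0204] z 0.06645370128141515
```

The tray is lifted level, with a weight of 2.2 N. Now I'll carry it over the spindle.

Request:
{"fn": "move_arm", "kwargs": {"increments": "1 5 0 0 0 0 220;3 15 0 0 0 0 220;4 25 0 0 0 0 220;5 30 0 0 0 0 220;6 32 0 0 0 0 220;6 32 0 0 0 0 220;6 32 0 0 0 0 220;6 32 0 0 0 0 220"}}

```text
time: 12.45
position: [0.5197, 0.001, 0.0494]
tool_rot: [-2.221, -2.221, 0.001]
ft_force: [0.7, -0.4, -2.3]
grip_width: 0.314
grip_force: 20.0
```

Request:
{"fn": "move_arm", "kwargs": {"increments": "6 32 0 0 0 0 220;6 32 0 0 0 0 220;6 32 0 0 0 0 220;5 30 0 0 0 0 220;4 26 0 0 0 0 220;3 20 0 0 0 0 220;2 10 0 0 0 0 220;1 5 0 0 0 0 220"}}

```text
time: 13.12
position: [0.5524, 0.1882, 0.0492]
tool_rot: [-2.217, -2.224, 0.001]
ft_force: [-0.4, -0.9, -2.0]
grip_width: 0.313
grip_force: 20.0
```

Request:
{"fn": "move_arm", "kwargs": {"increments": "0 0 0 0 0 0 220;0 0 -4 0 0 0 220;0 0 -8 0 0 0 220;0 0 -8 0 0 0 220;0 0 -6 0 0 0 220;0 0 -4 0 0 0 220;0 0 0 0 0 0 220;0 0 0 0 0 0 220"}}

```text
time: 13.78
position: [0.5528, 0.1857, 0.0193]
tool_rot: [-2.222, -2.221, 0.001]
ft_force: [-0.8, -0.0, -1.5]
grip_width: 0.313
grip_force: 20.0
```

```bash
cat > look.py <<'E'
from h import *
np.set_printoptions(precision=4,suppress=True)
s=ctrl.get_state();print(s['time'],s['position'],s['grip_width'],s['ft_force'],s['torque'])
for n in("side","scene"):
    r=ctrl.get_image(n);C=cloud(r);x,y=s['position'][:2];f=r['frame'].astype(int)
    P=C.reshape(-1,3);k=(np.hypot(P[:,0]-x,P[:,1]-y)<.07)&(np.hypot(P[:,0]-x,P[:,1]-y)>.03)&(P[:,2]<.055)&(P[:,2]>.005)&(f.reshape(-1,3).max(1)>90);P=P[k]
    if len(P)<50: print(n,len(P));continue
    A=np.c_[P[:,:2]-[x,y],np.ones(len(P))];w=np.ones(len(P))
    for _ in range(20): c=np.linalg.lstsq(A*w[:,None],P[:,2]*w,rcond=None)[0];w=1/np.sqrt(1e-6+(A@c-P[:,2])**2)**.5
    print(n,len(P),'floor slope deg',np.degrees(c[:2]),'z',c[2])
E
python3 look.py
```

```text
13.7833 [0.5528 0.1857 0.0193] 0.3134250157692073 [-0.8071 -0.0048 -1.4755] [ 0.0246 -0.0351  0.001 ]
side 377 floor slope deg [-0.1976 -0.3554] z 0.03257510246671855
scene 882 floor slope deg [-0.2148 -0.0512] z 0.03647525959327936
```

Request:
{"fn": "move_arm", "kwargs": {"increments": "0 1 -2 0 0 0 220;0 1 -3 0 0 0 220;0 0 -2 0 0 0 220;0 0 -1 0 0 0 220;0 0 -1 0 0 0 220;0 0 -1 0 0 0 220;0 0 0 0 0 0 220;0 0 0 0 0 0 220"}}

```text
time: 14.55
position: [0.553, 0.1879, 0.0098]
tool_rot: [2.221, 2.221, -0.0]
ft_force: [-0.5, -0.1, -2.3]
grip_width: 0.316
grip_force: 20.0
```

Request:
{"fn": "move_arm", "kwargs": {"increments": "0 0 -1 0 0 0 220;0 0 0 0 0 0 220;0 0 -0.5 0 0 0 220;0 0 0 0 0 0 220;0 0 -0.5 0 0 0 220;0 0 0 0 0 0 220;0 0 -0.5 0 0 0 220;0 0 0 0 0 0 220"}}

```text
time: 15.22
position: [0.553, 0.1879, 0.0072]
tool_rot: [-2.221, -2.221, 0.0]
ft_force: [0.2, -0.2, -1.0]
grip_width: 0.315
grip_force: 20.0
```

Request:
{"fn": "move_arm", "kwargs": {"increments": "0 0 -0.5 0 0 0 220;0 0 0 0 0 0 220;0 0 -0.5 0 0 0 220;0 0 0 0 0 0 220;0 0 0 0 0 0 220;0 0 0 0 0 0 220;0 0 0 0 0 0 220;0 0 0 0 0 0 220"}}

```text
time: 15.88
position: [0.5531, 0.188, 0.0063]
tool_rot: [2.221, 2.221, 0.0]
ft_force: [-0.1, -0.3, -1.4]
grip_width: 0.316
grip_force: 20.0
```

```bash
python3 look.py
```

```text
15.8833 [0.5531 0.188  0.0063] 0.3156902992380544 [-0.0897 -0.28   -1.4443] [-0.0435 -0.0668  0.0286]
side 379 floor slope deg [-0.4026 -0.2038] z 0.019756851120806357
scene 850 floor slope deg [-0.2961 -0.1135] z 0.023008790299319192
```

No contact yet at an underside height of about 16 mm, below the spindle tip, so the hole seems to be over the spindle. I'll keep going gently.

Request:
{"fn": "move_arm", "kwargs": {"increments": "0 0 -0.5 0 0 0 220;0 0 -0.5 0 0 0 220;0 0 0 0 0 0 220;0 0 -0.5 0 0 0 220;0 0 0 0 0 0 220;0 0 -0.5 0 0 0 220;0 0 0 0 0 0 220;0 0 0 0 0 0 220"}}

```text
time: 16.65
position: [0.553, 0.1879, 0.0042]
tool_rot: [2.221, 2.221, -0.0]
ft_force: [0.1, -0.2, -1.6]
grip_width: 0.318
grip_force: 20.0
```

Request:
{"fn": "move_arm", "kwargs": {"increments": "0 0 -0.5 0 0 0 220;0 0 0 0 0 0 220;0 0 -0.5 0 0 0 220;0 0 0 0 0 0 220;0 0 -0.5 0 0 0 220;0 0 0 0 0 0 220;0 0 0 0 0 0 220;0 0 0 0 0 0 220"}}

```text
time: 17.32
position: [0.553, 0.188, 0.0028]
tool_rot: [2.221, 2.221, -0.0]
ft_force: [-0.1, 2.0, -2.5]
grip_width: 0.318
grip_force: 20.0
```

```bash
python3 look.py
```

```text
17.3167 [0.553  0.188  0.0028] 0.3183011964288439 [-0.0628  2.0235 -2.5476] [ 0.041  -0.0309 -0.0059]
side 374 floor slope deg [-0.4771  0.0515] z 0.01599980792690478
scene 830 floor slope deg [ 0.1257 -0.0266] z 0.019620089902048228
```

Request:
{"fn": "move_arm", "kwargs": {"increments": "0 0.5 0 0 0 0 220;0 0 -0.5 0 0 0 220;0 0 0 0 0 0 220;0 0 -0.5 0 0 0 220;0 0 0 0 0 0 220;0 0 -0.5 0 0 0 220;0 0 0 0 0 0 220;0 0 0 0 0 0 220"}}

```text
time: 18.08
position: [0.553, 0.1885, 0.0012]
tool_rot: [2.221, 2.221, -0.0]
ft_force: [-0.4, -0.4, -1.3]
grip_width: 0.312
grip_force: 20.0
```

Request:
{"fn": "move_arm", "kwargs": {"increments": "0 0 -0.5 0 0 0 220;0 0 0 0 0 0 220;0 0 0 0 0 0 220;0 0 -0.3 0 0 0 220;0 0 0 0 0 0 220;0 0 0 0 0 0 220;0 0 0 0 0 0 220;0 0 0 0 0 0 220"}}

```text
time: 18.75
position: [0.553, 0.1885, 0.0005]
tool_rot: [2.221, 2.221, 0.0]
ft_force: [0.2, 0.4, -2.5]
grip_width: 0.316
grip_force: 20.0
```

```bash
python3 look.py
```

```text
18.75 [0.553  0.1885 0.0005] 0.316424791389989 [ 0.2113  0.3623 -2.5154] [ 0.0205  0.0285 -0.0311]
side 377 floor slope deg [-0.6109 -0.4624] z 0.013754178268181753
scene 834 floor slope deg [0.0587 0.0746] z 0.017338793765539182
```

Request:
{"fn": "move_arm", "kwargs": {"increments": "0 0 -0.3 0 0 0 220;0 0 0 0 0 0 220;0 0 0 0 0 0 220;0 0 -0.2 0 0 0 220;0 0 0 0 0 0 220;0 0 0 0 0 0 220;0 0 0 0 0 0 220;0 0 0 0 0 0 220"}}

```text
time: 19.52
position: [0.553, 0.1885, -0.0]
tool_rot: [2.221, 2.221, 0.0]
ft_force: [0.0, 0.0, -1.6]
grip_width: 0.318
grip_force: 20.0
```

Request:
{"fn": "move_arm", "kwargs": {"increments": "0 0 -0.2 0 0 0 220;0 0 0 0 0 0 220;0 0 0 0 0 0 220;0 0 -0.1 0 0 0 220;0 0 0 0 0 0 220;0 0 0 0 0 0 220;0 0 0 0 0 0 220;0 0 0 0 0 0 220"}}

```text
time: 20.18
position: [0.5531, 0.1885, -0.0001]
tool_rot: [2.221, 2.221, 0.0]
ft_force: [-0.7, -0.6, 0.6]
grip_width: 0.315
grip_force: 20.0
```

The upward force rises at TCP z ≈ 0, which is where the tray should be flush on the base. I'll release it gently.

Request:
{"fn": "move_arm", "kwargs": {"increments": "0 0 0 0 0 0 170;0 0 0 0 0 0 165;0 0 0 0 0 0 155;0 0 0 0 0 0 140;0 0 0 0 0 0 120;0 0 0 0 0 0 90;0 0 0 0 0 0 60;0 0 0 0 0 0 30", "grip_force": 5}}

```text
time: 20.85
position: [0.553, 0.1885, -0.0003]
tool_rot: [2.221, 2.221, 0.0]
ft_force: [0.6, 0.0, 0.3]
grip_width: 0.666
grip_force: 0.0
```

Request:
{"fn": "move_arm", "kwargs": {"increments": "0 0 0 0 0 0 0;0 0 0 0 0 0 0;0 0 0 0 0 0 0;0 0 0 0 0 0 0;0 0 0 0 0 0 0;0 0 0 0 0 0 0;0 0 0 0 0 0 0;0 0 0 0 0 0 0"}}

```text
time: 21.52
position: [0.553, 0.1885, -0.0003]
tool_rot: [2.221, 2.221, 0.0]
ft_force: [-0.8, -0.2, -0.2]
grip_width: 1.002
grip_force: 0.0
```

```bash
python3 look.py
```

```text
21.5167 [ 0.553   0.1885 -0.0003] 1.0015085371267058 [-0.7614 -0.2417 -0.1615] [-0.0336  0.0019 -0.0125]
side 376 floor slope deg [ 0.0219 -0.2814] z 0.013500723443753136
scene 820 floor slope deg [-0.1493  0.1397] z 0.016609926342978167
```

Flat, with the floor at about 15 mm (10 mm base plus 5 mm floor). I'll retreat straight up and check.

Request:
{"fn": "move_arm", "kwargs": {"increments": "0 0 4 0 0 0 0;0 0 10 0 0 0 0;0 0 15 0 0 0 0;0 0 20 0 0 0 0;0 0 25 0 0 0 0;0 0 25 0 0 0 0;0 0 25 0 0 0 0;0 0 20 0 0 0 0"}}

```text
time: 22.28
position: [0.5538, 0.1888, 0.1471]
tool_rot: [2.22, 2.22, 0.004]
ft_force: [0.0, 0.3, 0.9]
grip_width: 1.003
grip_force: 0.0
```

Request:
{"fn": "move_arm", "kwargs": {"increments": "0 0 20 0 0 0 0;0 0 15 0 0 0 0;0 0 8 0 0 0 0;0 0 2 0 0 0 0;0 0 0 0 0 0 0;0 0 0 0 0 0 0;0 0 0 0 0 0 0;0 0 0 0 0 0 0"}}

```text
time: 22.95
position: [0.5524, 0.1882, 0.1875]
tool_rot: [-2.221, -2.221, 0.003]
ft_force: [-0.9, -0.3, 0.0]
grip_width: 1.001
grip_force: 0.0
```

```bash
python3 look.py
python3 - <<'E'
from h import *
a=ctrl.get_image("side")['frame'][110:290,180:420];b=ctrl.get_image("scene")['frame'][150:330,240:480]
save('end.png',np.hstack([cv2.resize(i,(400,300)) for i in(a,b)]))
E
```

```text
22.95 [0.5524 0.1882 0.1875] 1.0010768982980265 [-0.9122 -0.3457  0.0362] [ 0.0634 -0.0408  0.0388]
side 403 floor slope deg [-0.0342 -0.0492] z 0.013287024468569645
scene 963 floor slope deg [-0.0745  0.1413] z 0.016616884918988013
```

View pics/end.png

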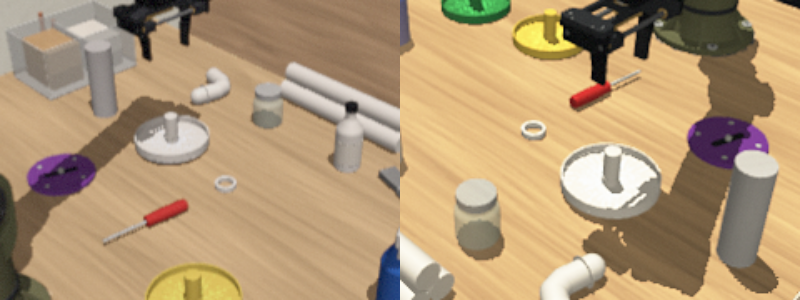

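The tray lies flat on the grey base at (170,138) in the side crop and (610,180) in the scene crop. The gripper is clear of it and the bystanders are undisturbed.

```bash
python3 -c "
from bench import ctrl
print(ctrl.close_job())"
```

```text
the job is handed in; nothing more can be done
None
```

The white tray is seated flat and flush on the grey base, over the spindle, and released; the job is handed in at about 23 s, with no bystander seen to move and wrist-force readings under 3 N.

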